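# Unlatch the strainer basket and press it onto the rinser

## Robot

A 7-joint arm with a two-finger parallel gripper is mounted at the origin on the work surface. World frame = base frame: x ahead of the robot, y to its left, z up, the work surface at z = 0. Lengths are in m, angles in degrees, forces in N, time in s.
With the tool pointing down it reaches from about 0.35 to 0.9 m from the base axis. Payload 8.1 kg.
Tool frame: the origin (TCP) lies on the centre line of the jaws, within the pads' length; the fingertips stand 8 mm ahead of it and the grasp point (between the pads) lies 11 mm behind it (ctrl.tcp_to_tips is the distance from the TCP to the fingertips, in m); y points along the fingers, z is the direction in which the jaws open and shut, and the axes are right-handed (so a half turn about y gives the same grasp; the last joint's range is limited). The gripper opens to 92 mm and grips with 3 to 60 N. Pads are 19 mm wide; open, the fingers measure 130 mm over their backs; the gripper's body (75 mm by 190 mm) begins 47 mm behind the grasp point.
Start: joints at [68.434, 24.895, 1.432, 90.138, -0.665, 64.973, -4.303], TCP at [0.169, -0.602, 0.235] pointing down, gripper open.
Joint ranges: [-149.89, 149.89], [-25.12, 119.58], [-72.63, 75.52], [4.76, 147.25], [-75.54, 255.54], [6.69, 114.76], [-157.13, 157.13]. Speed limits (degrees/s): [127.2, 127.2, 172.46, 172.46, 180, 180, 180].

## Interface

Orientations are given as [roll, pitch, yaw] about the fixed x, y, z axes, in that order (R = Rz(yaw) Ry(pitch) Rx(roll)).
In Python, from cell import ctrl, cams gives the robot as it stands.
- The arm moves only by the shell command python3 -m inch 'ROWS' [OPENING] [FORCE]. ROWS is JSON, a list of rows, each a list of 2 entries, a list of its own where there are three numbers: the shift along the tool's x, y, z normalised to -1 to 1, where 1 is 2 cm, then the turn about the tool's y normalised to -1 to 1, where 1 is 4 degrees. In form: [[[dx, dy, dz], roll], ...]. A call has 1 to 5 rows; each row shifts and turns the commanded pose from where the row before left it, along the tool's axes as they then stand; what a row does not reach is not made up. A row lasts 1/12 s, in which the tool goes at most 41.7 mm and 7.16 degrees, less where a joint would pass 70% of its speed; a pose out of reach is approached as far as the arm can. A call with a number of a shift or a turn outside -1 to 1 is refused whole. A call with a gripper value outside its range is refused whole. OPENING is the opening, from -1 (shut) to 1 (fully open), set as the call begins (- or left out, the last holds). The fingers move at their own pace and stop on an object; FORCE is the grip in N (left out, the last holds). Time passes only in rows, so rows that do not move let the fingers close. It gives the time, the measured TCP pose, the force and the opening at its end, in the units of the state.
- ctrl.read_state(): the state, without advancing time (a new reading comes with each control period).
- cams.grab_frame(name): name is "scene" or "side" or "wrist"; returns a dict with "img" (400x640x3 uint8, red, green, blue), "z_map" (400x640 float32, m along the optical axis (not along the pixel's ray), 0 where there is no reading), "K" (3x3 intrinsics, pixels), "view" (4x4, takes a point from world to camera coordinates). Camera axes: x right, y down, z forward; pixel columns grow to the right and rows downward; lengths in m; the calibration is good to about 2 mm. A picture is of the moment at which its call begins.
- ctrl.hand_in(): hands the job in, once; it reports no verdict.
The state is a dict: "clock": time; "joint_positions": joint angles; "dq": joint speeds; "joint_efforts": joint torques, N m; "position": TCP position; "tcp_rot": TCP orientation; "contact_force": force on the tool from outside, world axes, zero at the start; "wrist_torque": the same for the moment, N m; "opening": opening from 0.0 (shut) to 1.0 (fully open).
Only numpy, scipy, OpenCV 4.12 (cv2) and the standard library are available. Lean on these libraries where they do the work, as an engineer would, in place of code of your own. Each camera call takes 0.05 s, during which the arm holds its last target. There are 200 camera calls.

## Task

Press the lever on the hook stand down until its sprung keeper snaps open and stays open, then lift the wire strainer basket off the hooks by its handle. Set it centred and upright on the round plate of the rinser, push it down until the plate is fully depressed for a moment as if rinsing, then let go so that it stays standing there on the raised plate. Leave the bowl, the soap bottle and the sponge where they are.

Things in the scene. Friction and masses are not known exactly. Their poses are not given: they have to be found in the camera images.
- stand: Fixed steel hook stand, two uprights 164 mm over their outer faces, 238 mm tall, left or right of the rinser. Origin: on the counter, straight below the keeper's axle, midway between the uprights. -x points to the hanging basket (to the robot, within 0.2 rad), +y to the lever's side, z up. Two J prongs (8 mm bar) at y = +-62 mm reach x = -84 mm; their upturned tips end at z = 223 mm.
- seat (a point): Point on the stand midway between the prongs where the basket's bar centre lies (stand x = -72, y = 0, z = 190 mm). Keeper open, raise the basket 40 to 65 mm (less: bar meets prong tips; more: rim meets prongs and rods from below), then draw it at least 90 mm along the stand's -x; keep that far out while passing sideways: the tips stand higher than its rim. Axes as the stand's.
- keeper (a joint): Keeper angle (rad): 0 shut, 1.2 open. 10 mm axle along the stand's y, 232 mm high, with two 71 mm rods (y = +-48 mm) lying level over the basket's bar; they stop it from rising. Pressing the lever down swings the rods down and back, clear of the bar. Over-centre spring: pushes shut up to about 0.6 rad, beyond that snaps to 1.2 rad and stays. About 5 N at lever_pad.
- lever_pad (a point): Point to press, on top of the keeper's flat black lever (30 mm wide, ends 82 mm from the axle); moves with it. Shut, the lever slopes up 0.35 rad towards the stand's -x and this point is at stand x = -51, y = 120, z = 254 mm, outside the upright. Straight down 32 mm here reaches the snap-over; nothing lies below. Open, the lever slopes down 0.85 rad.
- basket: Loose steel wire strainer basket, 110 mm (its x) by 160 mm (its y), walls 70 mm high, 0.3 to 0.45 kg. Origin: centre of its underside, z up. A rigid bail stands over it: legs at y = +-80 mm, a 10 mm bar along y, centre 170 mm above the underside, with a black grip block in the middle. Starts hanging on the prongs, axes along the stand's, underside 20 mm above the counter.
- grip (a point): Where to hold the basket: in the black grip block on the bail, 182 mm above the basket's underside. The block is 18 mm thick along the basket's x (close the fingers along x), 64 mm long along y and 32 mm high (164 to 196 mm above the underside). Axes as the basket's.
- rinser: Fixed grey round rinser, 170 mm across, 26 mm high; origin: centre of its underside on the counter, z up.
- plate (a joint): How far the rinser's sprung plate is pressed down (m): 0 up, 0.014 fully down. Takes about 6 N to start and 15 N to be fully down, the basket's own weight included; the basket's weight alone does not press it.
- plate_top (a point): Centre of the top face of the rinser's sprung round steel plate, 120 mm across; it moves with the plate, 48 mm above the counter when up and 34 mm when fully down; z up.
- bowl: Bystander: white ceramic bowl, 100 mm across, 50 mm high, standing on the counter; origin: centre of its underside.
- soap: Bystander: white soap bottle, 60 mm across, 170 mm tall; origin: centre of its underside.
- sponge: Bystander: green and yellow sponge, 70 by 110 by 38 mm, lying flat; origin: centre of its underside.
There are look-alikes about, which are no part of the job. Of the things like the rinser, leave any that is red; of the rest the larger one is meant.

How it is judged (in metres and radians):
On the way, in this order (a step that is already met when the one before it is completed fails the run):
1. the keeper is pressed open and stays open while the basket still hangs on the prongs (value of joint keeper above 1 rad and distance between seat and grip below 0.03 m), for 0.2 s.
2. the basket is lifted off the prongs (height (world z) of basket above 0.05 m and x of grip in the frame of seat below -0.05 m), for 0.1 s.
3. the basket, centred on the plate, presses it fully down (value of joint plate above 0.012 m and contact force between basket and rinser above 5 N and horizontal distance between basket and plate_top below 0.03 m and angle between basket's own z axis and vertical below 0.15 rad), for 0.2 s.
At the end, for the whole second after the job is handed in: The basket stands upright (within 0.12 rad) and at rest on the rinser's plate, its underside on the plate (within 6 mm) and centred within 30 mm, let go, with the plate sprung back up (pressed less than 6 mm) (horizontal distance between basket and plate_top below 0.03 m and z of basket in the frame of plate_top between -0.006 and 0.006 m and angle between basket's own z axis and vertical below 0.12 rad and value of joint plate below 0.006 m and linear speed of basket below 0.02 m/s); the robot touches nothing.
It fails at once if the bowl is moved by more than 30 mm (distance of bowl from where it was at the start of the episode above 0.03 m).
It fails at once if the soap bottle is moved by more than 30 mm (distance of soap from where it was at the start of the episode above 0.03 m).
It fails at once if the sponge is moved by more than 30 mm (distance of sponge from where it was at the start of the episode above 0.03 m).
It also fails if it takes over 64 s, if anything falls off the work surface, if the arm or the gripper's body presses on something with over 40 N, if the wrist force passes 120 N, or if a joint passes its speed limit or range.

## Working session

There is one attempt and no reset: what is moved stays moved. The work goes in short steps, Python scripts to look and compute and a shell command to move; the robot and the scene stay as the last step left them, time stands still between calls to the robot, and variables do not carry over. Pictures are saved under pics/ and viewed, about 8 in all and at most 12, crops included, and the job is handed in when it is done.

```bash
ls; mkdir -p pics; cat > h.py <<'E'
import numpy as np, cv2
from cell import ctrl, cams
from scipy.spatial.transform import Rotation as R
def save(n,f): cv2.imwrite(f'pics/{f}.png',cv2.cvtColor(n,cv2.COLOR_RGB2BGR))
def world(d,u,v,z=None):
    z=d['z_map'][v,u] if z is None else z
    p=np.linalg.inv(d['K'])@[u,v,1]*z
    return (np.linalg.inv(d['view'])@[*p,1])[:3]
def cloud(d):
    v,u=np.mgrid[0:400,0:640]; z=d['z_map']
    p=np.stack([u*z,v*z,z],-1)@np.linalg.inv(d['K']).T
    V=np.linalg.inv(d['view']); return p@V[:3,:3].T+V[:3,3]
E
python3 - <<'E'
from h import *
for n in ['scene','side']:
    d=cams.grab_frame(n); save(d['img'],n+'0'); np.savez(n+'0.npz',**d)
s=ctrl.read_state(); print(s, ctrl.tcp_to_tips)
print(R.from_euler('xyz',s['tcp_rot'],degrees=True).as_matrix().round(3))
E
```

```text
pics
{'clock': 0.1, 'joint_positions': array([68.4339564 , 24.93107204,  1.43138027, 90.18428498, -0.66614972,
       64.97309687, -4.30321168]), 'dq': array([ 0.03837009, -0.0862901 ,  0.07586353, -0.10955352,  0.07534963,
       -0.0214429 ,  0.03820148]), 'joint_efforts': array([ 3.52161143e-03, -6.69125962e+01,  9.88283157e-01, -3.15147364e+01,
       -6.04166323e-02,  3.73048335e-02,  3.54353278e-05]), 'position': array([ 0.16882548, -0.6012991 ,  0.2340359 ]), 'tcp_rot': array([-9.00798970e+01, -6.11978020e-03, -1.64317875e+02]), 'contact_force': array([0.41193285, 0.30422517, 0.27010266]), 'wrist_torque': array([ 0.0191845 , -0.04778763, -0.00511623]), 'opening': 1.001673635429455} 0.008
[[-0.963 -0.     0.27 ]
 [-0.27   0.001 -0.963]
 [ 0.    -1.    -0.001]]
```

View pics/scene0.png

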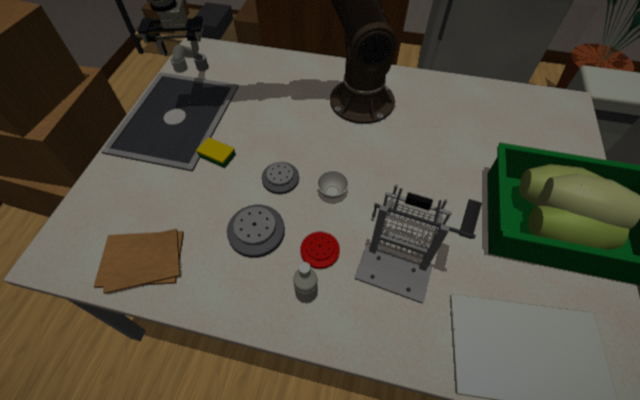

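View pics/side0.png

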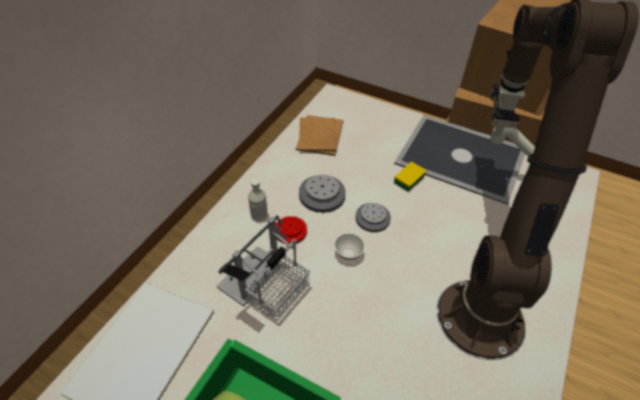

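Candidates for the rinser are the large grey one (255,229), the small grey one (280,177) and the red one (320,249). I choose the large grey one. The lever is at (471,215) and the grip block at (420,200). Next I measure these and check them in a close crop.

```bash
python3 - <<'E'
from h import *
d=dict(np.load('scene0.npz')); P=cloud(d)
for n,u,v in [('rinser',255,229),('small',280,177),('red',320,249),('lever',471,215),('grip',420,200),('bowl',333,187),('soap',306,282),('sponge',216,152)]:
    print(n,world(d,u,v).round(3))
# plate: points z .04-.056 near rinser
c=world(d,255,229)
for lo,hi in[(.04,.056),(.018,.032)]:
    q=P[(abs(P[...,2]-(lo+hi)/2)<(hi-lo)/2)&(np.hypot(P[...,0]-c[0],P[...,1]-c[1])<.12)]
    (cc,r)=cv2.minEnclosingCircle(q[:,:2].astype(np.float32)); print(lo,cc,r,np.median(q,0),len(q))
# dark pixels: lever and grip
hs=d['img'].max(-1)
for n,u,v in [('lever',471,215),('grip',420,200)]:
    w=world(d,u,v)
    m=(hs<60)&(np.linalg.norm(P-w,axis=-1)<.06)&(P[...,2]>.15)
    q=P[m]; print(n,len(q),q.mean(0).round(3),q.min(0).round(3),q.max(0).round(3),cv2.minAreaRect(q[:,:2].astype(np.float32)))
save(cv2.resize(d['img'][150:310,220:500],None,fx=2.8,fy=2.8,interpolation=cv2.INTER_CUBIC),'crop1')
# uprights/prongs high points around stand
m=(P[...,2]>.2)&(P[...,0]>.35)&(P[...,1]>0.0)&(P[...,1]<.4); q=P[m]
print(len(q)); print(cv2.minAreaRect(q[:,:2].astype(np.float32)))
E
```

```text
rinser [ 0.654 -0.198  0.051]
small [ 0.45  -0.186  0.039]
red [ 0.664 -0.005  0.035]
lever [0.605 0.334 0.253]
grip [0.564 0.223 0.216]
bowl [ 0.427 -0.019  0.008]
soap [ 0.801 -0.007  0.124]
sponge [ 0.4   -0.424  0.04 ]
0.04 (0.637083113193512, -0.20807115733623505) 0.06146162003278732 [ 0.64007363 -0.20612774  0.04936744] 1189
0.018 (0.6362982988357544, -0.20717208087444305) 0.08640171587467194 [ 0.67133146 -0.18620221  0.02663583] 1116
lever 528 [0.615 0.331 0.247] [0.57  0.291 0.231] [0.654 0.353 0.265] ((0.6105714440345764, 0.3262239396572113), (0.05621175095438957, 0.08317343145608902), 79.00006103515625)
grip 354 [0.565 0.224 0.212] [0.549 0.167 0.187] [0.607 0.283 0.239] ((0.5679762363433838, 0.22364871203899384), (0.10869253426790237, 0.056546974927186966), 74.84931182861328)
2612
((0.8055611848831177, 0.14251157641410828), (0.22454403340816498, 0.6082353591918945), 62.88648223876953)
```

View pics/crop1.png

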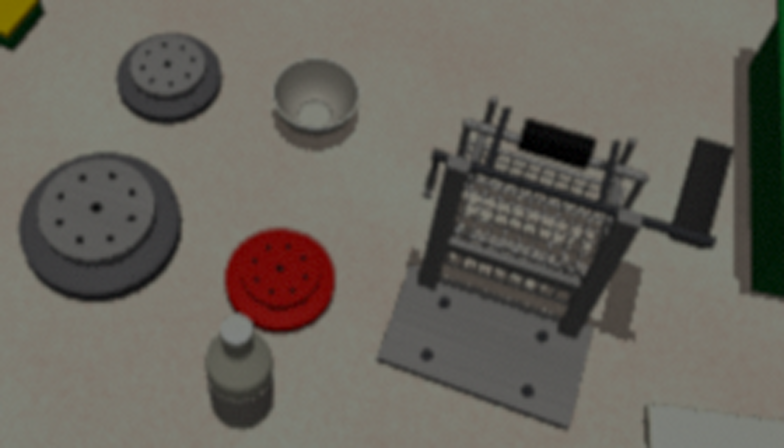

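```bash
cat > fit.py <<'E'
from h import *
from scipy.optimize import least_squares
d=dict(np.load('scene0.npz'))
M=np.array([[-84,-62,223],[-84,62,223],[-71,-48,232],[-71,48,232],[-72,-80,190],[-72,80,190],[-77,105,260],[-77,135,260],[-72,0,216]])/1000
C=np.array([[491,100],[632,142],[505,110],[612,146],[466,122],[645,177],[700,140],[732,148],[562,131]])/2.8+[220,150]
def proj(p):
    c,s=np.cos(p[2]),np.sin(p[2])
    W=M.copy(); W[:,0]=p[0]+c*M[:,0]-s*M[:,1]; W[:,1]=p[1]+s*M[:,0]+c*M[:,1]
    q=(W@d['view'][:3,:3].T+d['view'][:3,3])@d['K'].T; return q[:,:2]/q[:,2:],W
r=least_squares(lambda p:(proj(p)[0]-C).ravel(),[.62,.22,0],loss='soft_l1')
x=r.x; print('stand',x,np.degrees(x[2])); print((proj(x)[0]-C).round(1))
c,s=np.cos(x[2]),np.sin(x[2])
T=lambda a,b:(x[0]+c*a-s*b,x[1]+s*a+c*b)
print('lever_pad',T(-.051,.12),'grip',T(-.072,0))
E
python3 fit.py
```

```text
stand [ 0.63032178  0.21111904 -0.13602534] -7.793677831005812
[[ 0.9 -0.3]
 [ 0.3 -0.3]
 [ 0.7 -0.4]
 [ 1.6 -1.4]
 [-0.3  0.9]
 [-1.6  0.5]
 [-1.4 -0.6]
 [ 0.4  0.5]
 [-1.6  1.3]]
lever_pad (np.float64(0.5960656287723932), np.float64(0.3369264981910387)) grip (np.float64(0.5589868597874038), np.float64(0.22088269227897034))
```

```bash
python3 -c "
from h import *
d=dict(np.load('scene0.npz'))
for u,v in [(500,150),(493,200),(490,250),(500,258)]: print(world(d,u,v).round(3))
"
python3 -m inch '[[[0,-0.3,0],-1],[[0,-0.3,0],-1],[[0,-0.3,0],-1],[[0,-0.3,0],-1],[[0,-0.3,0],-1]]' -1
python3 -m inch '[[[0,-0.3,0],-1],[[0,-0.3,0],-1],[[0,-0.3,0],-1],[[0,-0.3,0],-1],[[0,-0.3,0],-1]]'
python3 -m inch '[[[0,-0.3,0],-1],[[0,-0.3,0],-1],[[0,-0.3,0],-1],[[0,0,0],-1],[[0,0,0],-1]]'
python3 -m inch '[[[0,0,0],-1],[[0,0,0],-0.6],[[0,0,0],0]]'
```

```text
[0.268 0.452 0.133]
[0.393 0.459 0.05 ]
[0.546 0.46  0.019]
[ 0.553  0.495 -0.002]
clock: 0.52
position: [0.1689, -0.6015, 0.2646]
tcp_rot: [-90.1, 0.0, -144.1]
contact_force: [0.1, -0.8, -0.8]
opening: 0.683
clock: 0.93
position: [0.1688, -0.6015, 0.2946]
tcp_rot: [-90.0, 0.0, -124.1]
contact_force: [0.4, -0.7, -0.1]
opening: 0.326
clock: 1.35
position: [0.169, -0.6017, 0.3127]
tcp_rot: [-90.0, 0.0, -104.1]
contact_force: [0.4, -0.6, 0.1]
opening: 0.013
clock: 1.6
position: [0.1688, -0.6015, 0.3123]
tcp_rot: [-90.0, 0.0, -97.8]
contact_force: [-0.4, 0.3, 0.3]
opening: 0.007
```

```bash

python3 -m inch '[[[-1,0,0.3],0],[[-1,0,0.3],0],[[-1,0,0.3],0],[[-1,0,0.3],0],[[-1,0,0.3],0]]'
python3 -m inch '[[[-1,0,0.3],0],[[-1,0,0.3],0],[[-1,0,0.3],0],[[-1,0,0.3],0],[[-1,0,0.3],0]]' | sed -n 2p
python3 -m inch '[[[-1,0,0.3],0],[[-1,0,0.3],0],[[-1,0,0.3],0],[[-1,0,0.3],0],[[-1,0,0.3],0]]' | sed -n 2p
python3 -m inch '[[[-1,0,0.3],0],[[-1,0,0.3],0],[[-1,0,0.3],0],[[-1,0,0.3],0],[[-1,0,0.3],0]]' | sed -n 2p
python3 -m inch '[[[-1,0,0.3],0],[[-1,0,0.3],0],[[-1,0,0.3],0],[[-1,0,0.3],0],[[-1,0,0.3],0]]' | sed -n 2p
python3 -m inch '[[[-1,0,0.3],0],[[-1,0,0.3],0],[[-1,0,0.3],0],[[-1,0,0.3],0],[[-1,0,0.3],0]]' | sed -n 2p
python3 -m inch '[[[-1,0,0.3],0],[[-1,0,0.3],0],[[-1,0,0.3],0],[[-1,0,0.3],0],[[-1,0,0.3],0]]' | sed -n 2p
python3 -m inch '[[[-1,0,0.3],0],[[-1,0,0.3],0],[[-1,0,0.3],0],[[-1,0,0.3],0],[[-1,0,0.3],0]]' | sed -n 2p
python3 -m inch '[[[-1,0,0.3],0],[[-1,0,0.3],0],[[-1,0,0.3],0],[[-1,0,0.3],0],[[-1,0,0.3],0]]'
cat > look.py <<'E'
import sys
from h import *
s=ctrl.read_state(); print(s['clock'],s['position'].round(4),s['tcp_rot'].round(1),s['joint_positions'].round(0))
n,f=sys.argv[1:3]; d=cams.grab_frame(n); np.savez(f+'.npz',**d)
im=d['img']
if len(sys.argv)>3:
    a,b,c,e=map(int,sys.argv[3:7]); k=min(800/(c-a),600/(e-b)); im=cv2.resize(im[b:e,a:c],None,fx=k,fy=k,interpolation=cv2.INTER_CUBIC); print('scale',k)
save(im,f)
E
python3 look.py wrist w1
```

```text
clock: 2.02
position: [0.2127, -0.5057, 0.3124]
tcp_rot: [-90.0, 0.0, -98.0]
contact_force: [1.2, 0.0, 0.1]
opening: -0.001
position: [0.2562, -0.4108, 0.3126]
position: [0.2996, -0.3159, 0.3126]
position: [0.3431, -0.221, 0.3127]
position: [0.3865, -0.1261, 0.3127]
position: [0.43, -0.0313, 0.3127]
position: [0.4736, 0.0635, 0.3125]
position: [0.5171, 0.1583, 0.3124]
clock: 5.35
position: [0.5606, 0.2533, 0.3123]
tcp_rot: [-90.0, -0.0, -98.0]
contact_force: [0.7, 0.7, -0.0]
opening: 0.005
5.35 [0.5606 0.2533 0.3123] [-90.  -0. -98.] [ -1.  27. -44.  82.  19.  78. -54.]
```

View pics/w1.png

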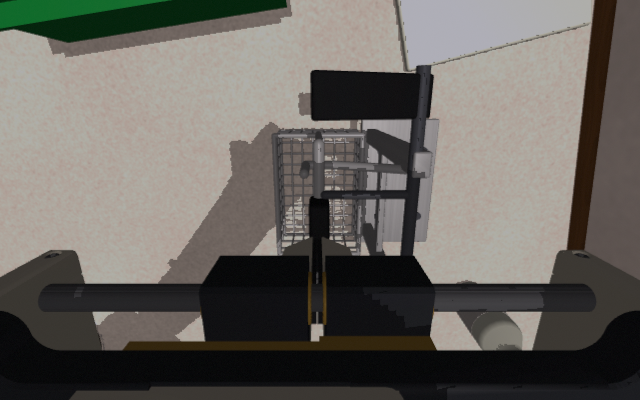

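The wrist view shows the lever spanning (312–433, 71–118), the axle down column ~418, the grip block at (318,215) and the basket below. I measure the lever and grip from its depth.

```bash
python3 - <<'E'
from h import *
d=dict(np.load('w1.npz')); 
for n,u,v in [('tip a',317,76),('tip b',317,113),('mid',350,95),('lever root',400,97),('axle top',423,80),('axle bot',409,240),('grip',318,205),('gripL',311,210),('gripR',327,210),('bar',319,150)]:
    print(n,(u,v),world(d,u,v).round(4))
a=world(d,423,80);b=world(d,409,240);print(np.degrees(np.arctan2(-(a-b)[0],(a-b)[1])))
E
```

```text
tip a (317, 76) [0.5748 0.3499 0.2631]
tip b (317, 113) [0.5718 0.3287 0.2618]
mid (350, 95) [0.5941 0.3365 0.2544]
lever root (400, 97) [0.629  0.3306 0.2413]
axle top (423, 80) [0.6464 0.3393 0.2366]
axle bot (409, 240) [0.6307 0.2215 0.2371]
grip (318, 205) [0.562  0.253  0.2136]
gripL (311, 210) [0.5556 0.2501 0.2154]
gripR (327, 210) [0.569  0.2482 0.2154]
bar (319, 150) [0.569  0.2962 0.1943]
-7.581501351649314
```

```bash

python3 -m inch '[[[-0.88,0,0.23],0],[[-0.88,0,0.23],0],[[-0.88,0,0.23],0],[[-0.88,0,0.23],0],[[-0.88,0,0.23],0]]'
python3 -m inch '[[[0,0.6,0],0],[[0,0.6,0],0],[[0,0.6,0],0],[[0,0.4,0],0],[[0,0.3,0],0]]'
python3 -m inch '[[[0,0.25,0],0],[[0,0.25,0],0],[[0,0.25,0],0],[[0,0.25,0],0],[[0,0.25,0],0]]'
python3 -m inch '[[[0,0.3,0],0],[[0,0.3,0],0],[[0,0.3,0],0],[[0,0.2,0],0],[[0,0,0],0]]'
```

```text
clock: 5.82
position: [0.5955, 0.337, 0.3122]
tcp_rot: [-90.0, -0.0, -98.0]
contact_force: [0.2, -0.3, -0.3]
opening: 0.005
clock: 6.23
position: [0.595, 0.3349, 0.2611]
tcp_rot: [-90.1, -0.1, -98.0]
contact_force: [-1.5, -0.8, 5.3]
opening: 0.007
clock: 6.65
position: [0.5952, 0.3366, 0.2375]
tcp_rot: [-90.0, 0.0, -97.9]
contact_force: [-0.5, -0.8, 1.9]
opening: 0.004
clock: 7.07
position: [0.595, 0.336, 0.2142]
tcp_rot: [-90.1, -0.1, -97.9]
contact_force: [-0.9, -0.3, -0.3]
opening: 0.005
```

```bash

python3 -m inch '[[[0,-1,0],0],[[0,-1,0],0],[[0,-1,0],0],[[0,-1,0],0],[[0,-1,0],0]]'
python3 -m inch '[[[0.98,0,-0.16],0],[[0.98,0,-0.16],0],[[0.98,0,-0.16],0],[[0.98,0,-0.16],0],[[0.98,0,-0.16],0]]' 0.1
python3 -m inch '[[[0.98,0,-0.16],0],[[0,0,0],0]]'
python3 look.py wrist w2
```

```text
clock: 7.48
position: [0.5953, 0.3366, 0.3169]
tcp_rot: [-90.0, 0.0, -97.9]
contact_force: [0.5, 0.9, -0.1]
opening: 0.006
clock: 7.9
position: [0.5657, 0.2409, 0.3159]
tcp_rot: [-90.0, 0.0, -97.9]
contact_force: [0.2, -0.6, 1.0]
opening: 0.317
clock: 8.07
position: [0.5603, 0.2186, 0.3161]
tcp_rot: [-89.9, -0.1, -98.1]
contact_force: [0.2, -0.6, -0.4]
opening: 0.464
8.0667 [0.5603 0.2186 0.3161] [-89.9  -0.1 -98.1] [  3.  26. -45.  84.  18.  78. -51.]
```

View pics/w2.png

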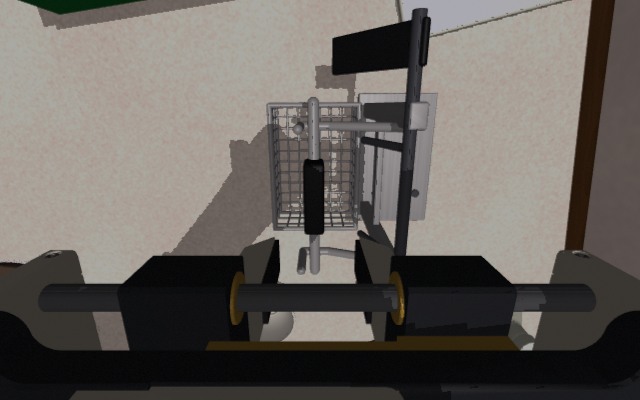

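The lever now slopes down and the keeper rods have swung clear, so the keeper is open. The whole grip block shows at (305–323, 160–234). I measure it next.

```bash
python3 - <<'E'
from h import *
d=dict(np.load('w2.npz')); P=cloud(d)
sub=P[158:236,300:328]; m=(d['img'][158:236,300:328].max(-1)<60)&(abs(sub[...,2]-.216)<.006)
q=sub[m]; r=cv2.minAreaRect((q[:,:2]*1000).astype(np.float32)); print(len(q),r,q.mean(0))
c=q[:,:2].min(0),q[:,:2].max(0); print(c)
s=ctrl.read_state(); Rm=R.from_euler('xyz',s['tcp_rot'],degrees=True).as_matrix()
t=np.array([r[0][0]/1000,r[0][1]/1000,0.206-.011]); print('units',Rm.T@(t-s['position'])/.02)
E
```

```text
1451 ((558.0184326171875, 222.32455444335938), (62.90058135986328, 17.215158462524414), 82.19671630859375) [0.55852036 0.2240605  0.21542275]
(array([0.54619464, 0.19072377]), array([0.57061229, 0.25414202]))
units [-0.07775044  6.05618884 -0.13750049]
```

```bash

python3 -m inch '[[[-0.1,1,-0.14],0],[[0,1,0],0],[[0,1,0],0],[[0,1,0],0],[[0,1,0],0]]'
python3 -m inch '[[[0,0.5,0],0],[[0,0.5,0],0],[[0,0,0],0]]'
python3 -m inch '[[[0,0,0],0],[[0,0,0],0],[[0,0,0],0],[[0,0,0],0],[[0,0,0],0]]' -1 45
python3 -m inch '[[[0,0,0],0],[[0,0,0],0],[[0,0,0],0],[[0,0,0],0],[[0,0,0],0]]'
```

```text
clock: 8.53
position: [0.5576, 0.2263, 0.215]
tcp_rot: [-90.0, 0.1, -97.9]
contact_force: [0.0, -0.1, 0.4]
opening: 0.548
clock: 8.78
position: [0.557, 0.2252, 0.1942]
tcp_rot: [-90.1, -0.1, -97.9]
contact_force: [0.3, -0.2, 0.5]
opening: 0.548
clock: 9.2
position: [0.5578, 0.2252, 0.1964]
tcp_rot: [-89.9, 0.0, -97.9]
contact_force: [0.6, 0.7, -0.7]
opening: 0.236
clock: 9.62
position: [0.5579, 0.2251, 0.1961]
tcp_rot: [-90.0, 0.0, -97.9]
contact_force: [0.4, -0.7, 5.2]
opening: 0.189
```

```bash

python3 -m inch '[[[0,-0.3,0],0],[[0,-0.5,0],0],[[0,-0.6,0],0],[[0,-0.6,0],0],[[0,-0.5,0],0]]'
python3 -m inch '[[[0,0,0],0],[[0,0,0],0]]'
python3 look.py wrist w3; python3 look.py side s3 180 180 340 340
```

```text
clock: 10.03
position: [0.5576, 0.2254, 0.2475]
tcp_rot: [-90.0, 0.0, -97.9]
contact_force: [0.4, 0.1, -3.0]
opening: 0.193
clock: 10.2
position: [0.5579, 0.2253, 0.2466]
tcp_rot: [-89.9, 0.0, -97.9]
contact_force: [0.1, -0.1, -5.0]
opening: 0.19
10.2 [0.5579 0.2253 0.2466] [-89.9   0.  -97.9] [  2.  29. -44.  90.  21.  70. -53.]
10.25 [0.5575 0.2249 0.2458] [-90.   -0.  -97.9] [  2.  29. -44.  90.  21.  70. -53.]
scale 3.75
```

View pics/s3.png

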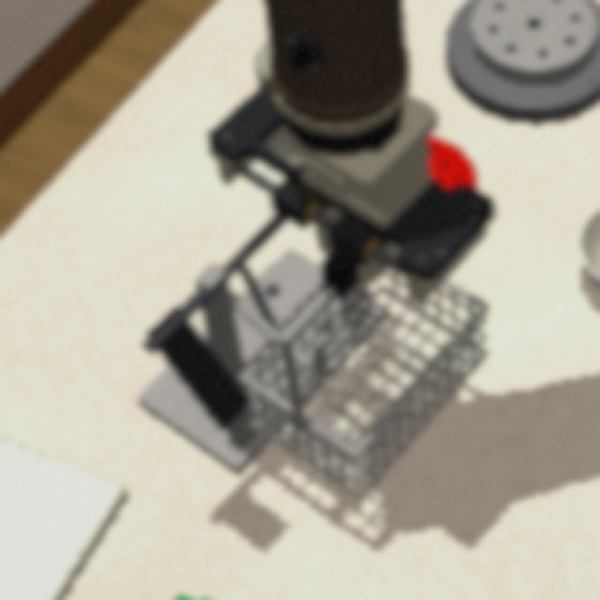

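The basket hangs level in the gripper, raised about 50 mm and clear of the rods, with a measured weight of about 5 N. Now I draw it out along -x.

```bash

python3 -m inch '[[[0,0,-0.3],0],[[0,0,-0.6],0],[[0,0,-0.6],0],[[0,0,-0.7],0],[[0,0,-0.7],0]]'
python3 -m inch '[[[0,0,-0.7],0],[[0,0,-0.7],0],[[0,0,-0.7],0],[[0,0,-0.6],0],[[0,0,-0.4],0]]'
python3 -m inch '[[[0,-0.4,0],0],[[0,-0.7,0],0],[[0,-0.8,0],0],[[0,-0.7,0],0],[[0,-0.4,0],0]]'
python3 -m inch '[[[0.3,0,0],0],[[0.6,0,0],0],[[0.7,0,0],0],[[0.7,0,0],0],[[0.7,0,0],0]]'
python3 -m inch '[[[0.7,0,0],0],[[0.7,0,0],0],[[0.7,0,0],0],[[0.7,0,0],0],[[0.7,0,0],0]]'
python3 -m inch '[[[0.7,0,0],0],[[0.7,0,0],0],[[0.7,0,0],0],[[0.7,0,0],0],[[0.7,0,0],0]]'
```

```text
clock: 10.72
position: [0.4985, 0.2331, 0.2453]
tcp_rot: [-90.0, -0.0, -97.9]
contact_force: [-1.1, 0.7, -3.5]
opening: 0.191
clock: 11.13
position: [0.4366, 0.2418, 0.2456]
tcp_rot: [-90.0, -0.0, -97.8]
contact_force: [-0.4, -0.2, -3.9]
opening: 0.195
clock: 11.55
position: [0.4397, 0.2419, 0.3078]
tcp_rot: [-89.9, 0.1, -97.9]
contact_force: [0.3, 0.9, -2.4]
opening: 0.187
clock: 11.97
position: [0.4301, 0.1807, 0.3049]
tcp_rot: [-90.1, -0.0, -97.9]
contact_force: [-0.3, -0.2, -3.6]
opening: 0.196
clock: 12.38
position: [0.4203, 0.1113, 0.305]
tcp_rot: [-90.0, -0.0, -97.9]
contact_force: [0.7, 0.2, -4.5]
opening: 0.192
clock: 12.8
position: [0.4106, 0.0421, 0.3051]
tcp_rot: [-90.0, -0.0, -97.9]
contact_force: [0.4, 0.1, -3.8]
opening: 0.195
```

```bash

python3 -m inch '[[[0.6,0,0.4],0],[[0.6,0,0.6],0],[[0.6,0,0.7],0],[[0.6,0,0.7],0],[[0.6,0,0.7],0]]'
python3 -m inch '[[[0.6,0,0.7],0],[[0.6,0,0.7],0],[[0.6,0,0.7],0],[[0.6,0,0.7],0],[[0.6,0,0.7],0]]'
python3 -m inch '[[[0.6,0,0.7],0],[[0.6,0,0.7],0],[[0.6,0,0.7],0],[[0.6,0,0.7],0],[[0.6,0,0.7],0]]'
python3 -m inch '[[[0.6,0,0.7],0],[[0.6,0,0.7],0],[[0.4,0,0.7],0],[[0,0,0.65],0],[[0,0,0.5],0]]'
python3 -m inch '[[[0,0,0],0],[[0,0,0],0]]'
python3 look.py wrist w4;python3 look.py scene c4 160 130 380 295
```

```text
clock: 13.22
position: [0.4658, -0.0261, 0.3054]
tcp_rot: [-90.0, 0.0, -97.9]
contact_force: [0.9, 0.6, -3.5]
opening: 0.19
clock: 13.63
position: [0.5268, -0.0953, 0.305]
tcp_rot: [-90.0, 0.0, -97.9]
contact_force: [0.4, 0.3, -3.7]
opening: 0.193
clock: 14.05
position: [0.5877, -0.1646, 0.3046]
tcp_rot: [-90.1, 0.0, -98.0]
contact_force: [0.1, 0.2, -4.2]
opening: 0.196
clock: 14.47
position: [0.6478, -0.2057, 0.3039]
tcp_rot: [-90.1, -0.0, -98.0]
contact_force: [0.0, 0.3, -3.4]
opening: 0.19
clock: 14.63
position: [0.6469, -0.2039, 0.3042]
tcp_rot: [-90.1, 0.0, -97.9]
contact_force: [-0.5, -0.5, -4.5]
opening: 0.192
14.6333 [ 0.6469 -0.2039  0.3042] [-90.1   0.  -97.9] [ 32.  32. -33.  73.  17.  80.  -8.]
14.6833 [ 0.6464 -0.2037  0.3046] [-90.1   0.  -97.9] [ 32.  31. -33.  73.  17.  80.  -8.]
scale 3.6363636363636362
```

View pics/c4.png

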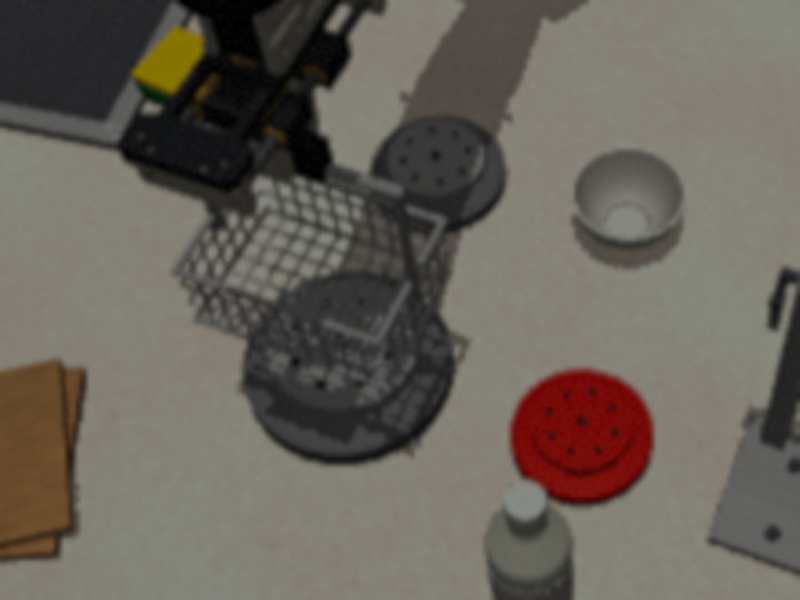

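View pics/w4.png

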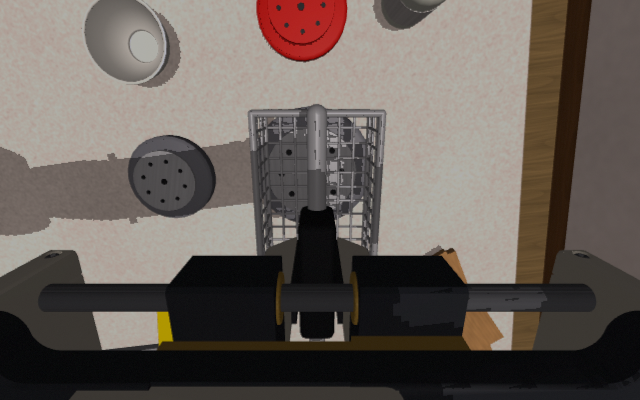

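Both views show the basket level in the gripper over the large grey rinser, with its bail in line at (316,105–205) and all bystanders untouched. I shift 8 mm back along the tool's z and lower it.

```bash

python3 -m inch '[[[0,0.6,-0.2],0],[[0,0.8,-0.2],0],[[0,0.8,0],0],[[0,0.8,0],0],[[0,0.5,0],0]]'
python3 -m inch '[[[0,0.25,0],0],[[0,0.2,0],0],[[0,0.2,0],0],[[0,0.2,0],0],[[0,0,0],0]]'
python3 -m inch '[[[0,0.1,0],0],[[0,0.1,0],0],[[0,0.1,0],0],[[0,0.1,0],0],[[0,0,0],0]]'
```

```text
clock: 15.15
position: [0.6373, -0.2025, 0.2343]
tcp_rot: [-90.1, -0.0, -97.9]
contact_force: [-0.8, -0.7, -3.7]
opening: 0.191
clock: 15.57
position: [0.6389, -0.2023, 0.2196]
tcp_rot: [-89.9, -0.0, -97.9]
contact_force: [-3.0, 0.4, 5.3]
opening: 0.191
clock: 15.98
position: [0.639, -0.2023, 0.2125]
tcp_rot: [-89.9, -0.0, -97.9]
contact_force: [-4.6, -0.3, 10.7]
opening: 0.192
```

```bash

python3 -m inch '[[[0,0.1,0],0],[[0,0.1,0],0],[[0,0.1,0],0],[[0,0,0],0],[[0,0,0],0]]'
python3 -m inch '[[[0,0,0],0],[[0,0,0],0],[[0,0,0],0],[[0,0,0],0],[[0,0,0],0]]'
python3 look.py scene c5 160 130 380 295
```

```text
clock: 16.4
position: [0.6396, -0.2023, 0.2105]
tcp_rot: [-89.7, -0.1, -97.9]
contact_force: [-12.5, 0.6, 32.4]
opening: 0.194
clock: 16.82
position: [0.6396, -0.2023, 0.2104]
tcp_rot: [-89.7, -0.1, -97.9]
contact_force: [-11.9, 0.1, 32.6]
opening: 0.193
16.8167 [ 0.6396 -0.2023  0.2104] [-89.7  -0.1 -97.9] [ 33.  34. -32.  83.  19.  68. -10.]
scale 3.6363636363636362
```

View pics/c5.png

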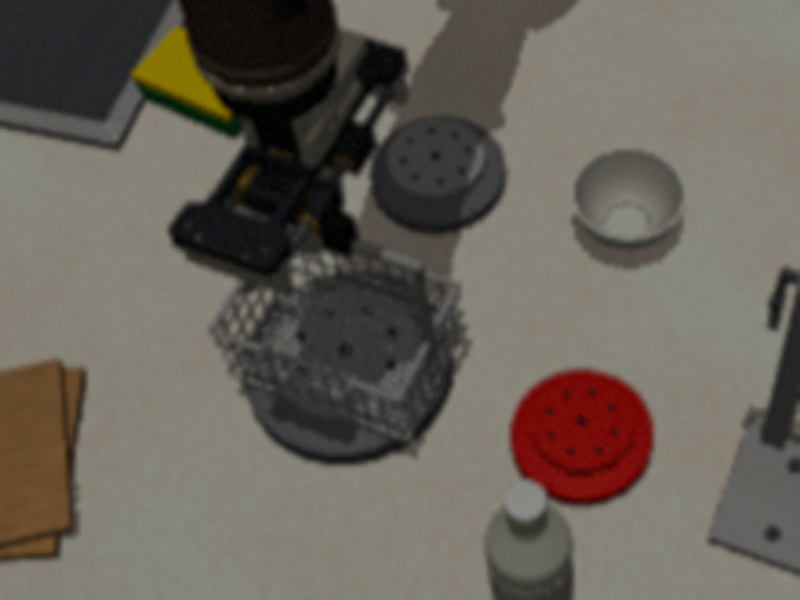

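The plate is bottomed: 32 N, TCP 14 mm below first contact, and the basket centred over it. Now I ease up to the raised height and let go.

```bash

python3 -m inch '[[[0,-0.2,0],0],[[0,-0.2,0],0],[[0,-0.2,0],0],[[0,-0.2,0],0],[[0,-0.2,0],0]]'
python3 -m inch '[[[0,0,0],0],[[0,0,0],0],[[0,0,0],0]]'
python3 -m inch '[[[0,0,0],0],[[0,0,0],0],[[0,0,0],0],[[0,0,0],0],[[0,0,0],0]]' -0.2 10
```

```text
clock: 17.28
position: [0.6389, -0.2023, 0.226]
tcp_rot: [-89.9, -0.0, -97.9]
contact_force: [0.2, -0.5, -4.3]
opening: 0.193
clock: 17.53
position: [0.6387, -0.2021, 0.2246]
tcp_rot: [-90.0, 0.0, -97.9]
contact_force: [-0.5, -0.0, -0.1]
opening: 0.194
clock: 17.95
position: [0.6385, -0.2022, 0.2247]
tcp_rot: [-90.0, 0.0, -97.9]
contact_force: [-0.1, 0.4, -0.2]
opening: 0.399
```

```bash

python3 -m inch '[[[0,-0.3,0],0],[[0,-0.6,0],0],[[0,-0.8,0],0],[[0,-0.8,0],0],[[0,-0.8,0],0]]'
python3 -m inch '[[[0,-1,0],0],[[0,-1,0],0],[[0,-1,0],0],[[0,-1,0],0],[[0,-1,0],0]]'
python3 -m inch '[[[1,0,-1],0],[[1,0,-1],0],[[1,0,-1],0],[[1,0,-1],0],[[1,0,-1],0]]'
python3 -m inch '[[[1,0,-1],0],[[1,0,-1],0],[[0,0,0],0],[[0,0,0],0]]'
python3 look.py scene c6 160 130 380 295
python3 - <<'E'
from h import *
d=dict(np.load('c6.npz')); P=cloud(d)
near=np.hypot(P[...,0]-.637,P[...,1]+.207)<.13
for lo,hi in [(.215,.26),(.110,.126)]:
    q=P[near&(P[...,2]>lo)&(P[...,2]<hi)]
    if len(q)>5: print(lo,len(q),cv2.minAreaRect((q[:,:2]*1000).astype(np.float32)),np.percentile(q[:,2],[5,50,98]))
E
```

```text
clock: 18.37
position: [0.6387, -0.2021, 0.2928]
tcp_rot: [-89.9, 0.0, -97.9]
contact_force: [0.9, 0.3, -0.2]
opening: 0.404
clock: 18.78
position: [0.6384, -0.202, 0.3933]
tcp_rot: [-89.9, 0.0, -97.9]
contact_force: [-0.0, -0.2, 0.2]
opening: 0.401
clock: 19.2
position: [0.5246, -0.2879, 0.3922]
tcp_rot: [-89.9, -0.0, -97.9]
contact_force: [1.1, -0.1, 1.0]
opening: 0.4
clock: 19.53
position: [0.4794, -0.323, 0.3922]
tcp_rot: [-89.9, -0.1, -98.1]
contact_force: [-0.2, 0.6, -0.9]
opening: 0.398
19.5333 [ 0.4794 -0.323   0.3922] [-89.9  -0.1 -98.1] [ 52.  19. -33.  80.  10.  84.  11.]
scale 3.6363636363636362
0.215 448 ((638.2164306640625, -204.62594604492188), (167.39083862304688, 19.132205963134766), 82.30168151855469) [0.21866438 0.22971679 0.24708202]
0.11 319 ((637.1071166992188, -204.69020080566406), (163.8222198486328, 112.88800048828125), 82.64312744140625) [0.11477802 0.11851077 0.12261404]
```

View pics/c6.png

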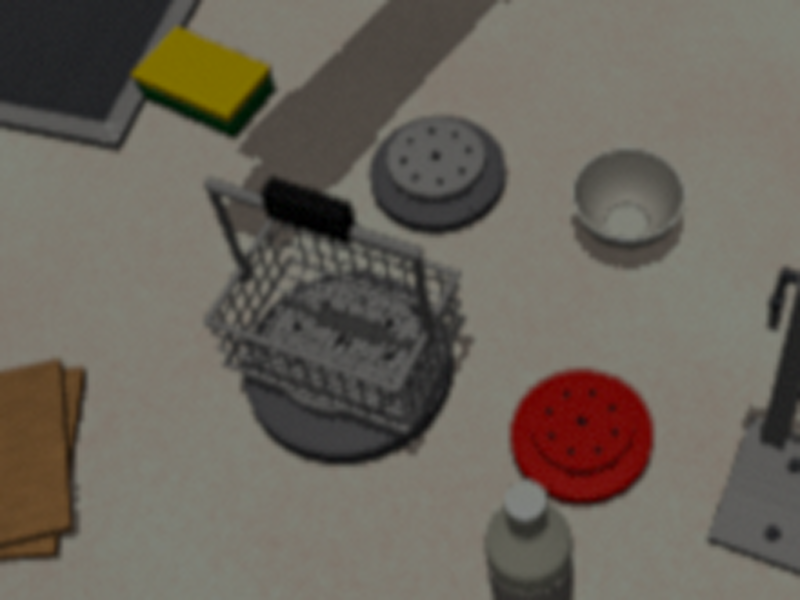

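The basket stands alone on the plate. Its rim centre is (0.637, -0.205) against the rinser's (0.637, -0.207), and the rim height of 0.118 m matches a raised plate. The bail stands directly above the rim centre, so it is upright.

```bash
python3 -c "
from cell import ctrl
print(ctrl.hand_in()); print(ctrl.read_state()['clock'])"
```

```text
the job is handed in; nothing more can be done
None
the job is handed in; nothing more can be done
```

The basket is standing on the large grey rinser's raised plate, let go, and I handed the job in at about 19.6 s of the 64 s. The hand-in gives no verdict, so what follows is from my own readings.

- **Keeper:** I pressed the lever down with closed fingers. The force fell from 5 N to about zero as the keeper snapped over, and the wrist picture showed the lever still down afterwards.
- **Lift:** I gripped the block, raised the basket about 50 mm, drew it 120 mm out and carried it to the rinser.
- **Press:** I pushed until the plate bottomed at about 32 N, about 14 mm below first contact, and held it there for over 0.4 s. The force had a 12 N sideways part, but the basket stayed centred.
- **Final check:** The basket's centre is within about 2 mm of the plate's centre. Its rim is at 118 mm, which matches a fully raised plate. The handle stands directly above the rim, so it is upright. The gripper was well clear, with no contact force above sensor noise.
- **Bystanders:** In the last picture the bowl, soap and sponge looked unmoved; I did not measure them.

No check failed or disagreed.

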